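Raise the press console's screen to the pointer

ROBOT

A 6-joint arm with a two-finger parallel gripper is mounted at the origin on the work surface. World frame = base frame: x ahead of the robot, y to its left, z up, the work surface at z = 0. Lengths are in mm, angles in rad, forces in N, time in s.
With the tool pointing down it reaches from about 300 to 775 mm from the base axis. Payload 14.6 kg.
Tool frame: the origin (TCP) lies at the very end of the fingers, on their centre line; the grasp point (between the pads) lies 19 mm behind it; z points along the fingers, y is the line along which they close (so a half turn about z gives the same grasp; the last joint's range is limited). The gripper opens to 94 mm and grips with 3 to 60 N. Pads are 16 mm wide; open, the fingers measure 119 mm over their backs; the gripper's body (75 mm by 177 mm) begins 78 mm behind the grasp point.
Start: joints at [-1.177, 0.3, 1.521, -0, 1.321, -0.067], TCP at [244.557, -492.627, 205.446] pointing down, gripper open.
Joint ranges: [-3.03, 3.03], [-0.79, 2.21], [0.23, 2.52], [-1.04, 4.18], [0, 3.07], [-2.55, 2.55]. Speed limits (rad/s): [2.22, 2.22, 2.57, 3.14, 3.14, 3.14].

INTERFACE

Orientations are given as [roll, pitch, yaw] about the fixed x, y, z axes, in that order (R = Rz(yaw) Ry(pitch) Rx(roll)).
In Python, from cell import manip gives the robot as it stands.
- The arm moves only by the tool servo_tool, never from a script. Its argument "motion" is a list that holds one entry, the list of rows, each a list of 7 numbers: the shift along the world's x, y, z as a fraction of full scale, then the turn, a rotation vector about the world's x, y, z as a fraction of full scale, then the closure, from 0 (fully open) to 1 (shut). In form: [[[x, y, z, rx, ry, rz, gripper], ...]]. A call has 1 to 10 rows; each row is the pose to reach, as a shift and turn from the pose commanded when the call began, turning the shorter way round; what a row does not reach only later rows make up. Full scale, the value 1, is 0.5 m for a shift and pi rad for a turn. A row lasts 1/10 s, in which the tool goes at most 50 mm and 8.59 degrees, less where a joint would pass 70% of its speed; a pose out of reach is approached as far as the arm can. A call with a number of a shift or a turn outside -1 to 1 is refused whole. A call with a gripper value outside its range is refused whole. The fingers move at their own pace and stop on an object; "newtons" is the grip in N (left out, the last holds). Time passes only in rows, so rows that repeat a pose let the fingers close. It gives the time, the measured TCP pose, the force, the opening and the grip force at its end, in the units of the state.
- manip.read_state(): the state, without advancing time (a new reading comes with each control period).
- manip.camera(name): name is "side" or "top" or "wrist"; returns a dict with "frame" (400x640x3 uint8, red, green, blue), "range_z" (400x640 float32, mm along the optical axis (not along the pixel's ray), 0 where there is no reading), "vfov" (degrees; the focal length in pixels is half the picture's height over the tangent of half this angle, whatever the lens; pixels are square), "cx", "cy" (the principal point, pixels), "cam_to_world" (4x4, takes a point from camera to world coordinates). Camera axes: x right, y down, z forward; pixel columns grow to the right and rows downward; lengths in mm; the calibration is good to about 2 mm. The wrist camera is an equidistant fisheye: a pixel r from the principal point sees the ray r / f radians off the axis. A picture is of the moment at which its call begins.
- manip.sign_off(): hands the job in; it is judged then, once.
The state is a dict: "clock": time; "joints": joint angles; "qd": joint speeds; "effort": joint torques, N m; "eef_pos": TCP position; "eef_rot": TCP orientation; "wrist_force": force on the tool from outside, world axes, zero at the start; "moment": the same for the moment, N m; "finger_gap": finger opening in mm; "finger_force": force on a finger pad.
Only numpy, scipy, OpenCV 4.12 (cv2) and the standard library are available. Lean on these libraries where they do the work, as an engineer would, in place of code of your own. Each camera call takes 0.05 s, during which the arm holds its last target. There are 200 camera calls.

TASK

On the cutting bench, raise the console's folded-down screen lid and leave it standing on its own at the angle shown by the steel pointer arm beside it, so that lid and pointer are parallel. The hinge is stiff and the lid springs back a little when let go, so check it after releasing. Work gently, do not shift the pointer, and leave the cutting dies and the bottle alone.

Things in the scene. Friction and masses are not known exactly. Their poses are not given: they have to be found in the camera images.
- pointer: Flat steel arm, 180 long x 14 wide x 4 mm thick, showing the wanted lid angle: 52 to 83 degrees above level, different each time. It turns on the lid's own hinge axis, 158 mm from the lid's middle on the side away from the robot, and holds by friction. Origin on the axis; x from tip to pivot, y along the axis, as the lid's. A fixed round cheek of 36 mm radius carries it.
- console: Fixed grey console under the lid, 160 deep x 240 wide, top 64 mm above the bench; origin under it, 85 mm nearer than the hinge axis along its own x (from front to hinge). Its front face is at x = -65 mm, so the front 30 mm of the lid overhangs it and a tilted tool can reach under the lip from the front.
- lid_edge (a point): Middle of the lid's front edge, mid-thickness, 180 mm from the hinge axis. The hinge is stiff and stays where left, but the lid is springy on it: pushing up at this edge takes about 4 to 12 N, and when let go the lid drops back by some 5 to 12 degrees, depending on its hidden weight.
- lid: Flat black screen lid, 168 long x 240 wide x 14 mm thick. Origin on the hinge axis at the console's rear, mid-width, 75 mm above the bench. Own x points from front edge to hinge (level, roughly to the robot's right, when shut), y along the hinge axis to the pointer, z out of the outer face; front edge at x = -180 mm, inner face at z = -7 mm. Starts 3 to 20 degrees open; opens up and away.
- pointer_tip (a point): Free end of the pointer arm, 180 mm from the hinge axis.
- die_long_center (a point): Cutting die of steel strip, open outline 110 x 70 mm with one tapered end, 32 mm high, standing loose on the bench; the point is its centre, half-way up. Leave alone.
- die_round_center (a point): Cutting die of steel strip, eight-sided outline 84 mm across, 32 mm high, loose on the bench; the point is its centre, half-way up. Leave alone.
- bottle: Yellow drinking bottle with blue cap, 64 mm diameter, 190 mm high, standing loose on the bench; origin at the centre of its underside. Leave alone.

How it is judged:
By the outcome, as a careful person would: the job done as asked, in the order asked, and still so for the second after the job is handed in, with the robot touching nothing.
It also fails if it takes over 48 s, if anything falls off the work surface, if the arm or the gripper's body presses on something with over 40 N, if the wrist force passes 120 N, or if a joint passes its speed limit or range.

## Working session

There is one attempt and no reset: what is moved stays moved. The work goes in short steps, Python scripts to look and compute and a tool call to move; the robot and the scene stay as the last step left them, time stands still between calls to the robot, and variables do not carry over. Pictures are saved under pics/ and viewed, at most 10 in all, crops included, and the job is handed in when it is done.

Besides the shell and the picture viewer there is one more tool, called after "Request:" as name(argument=value, ...), one argument or row to a line, values as JSON. servo_tool: Moves the arm, as the interface text tells. Its arguments: {"type":"object","properties":{"motion":{"type":"array"},"newtons":{"type":"number"}},"required":["motion"]}

```bash
mkdir -p pics; ls; cat > h.py <<'E'
import numpy as np, cv2
from cell import manip
def cloud(c):
    h,w=c["range_z"].shape; f=h/2/np.tan(np.radians(c["vfov"])/2)
    v,u=np.mgrid[:h,:w]; z=c["range_z"]
    P=np.stack([(u-c["cx"])/f*z,(v-c["cy"])/f*z,z],-1)
    T=np.array(c["cam_to_world"]); return P@T[:3,:3].T+T[:3,3]
E
python3 - <<'E'
from h import *
for n in("side","top"):
    c=manip.camera(n); np.save(f"{n}.npy",c,allow_pickle=True)
    cv2.imwrite(f"pics/{n}0.png",c["frame"][:,:,::-1]); print(n,c["vfov"],np.round(c["cam_to_world"],2).tolist(),c["cx"],c["cy"])
print(manip.read_state())
E
```

```text
pics
side 53.235276898539425 [[-0.97, -0.14, 0.19, 338.24], [-0.24, 0.59, -0.77, 1003.67], [-0.0, -0.8, -0.6, 830.31], [0.0, 0.0, 0.0, 1.0]] 309.6781468781768 198.3619643994451
top 47.80854297166287 [[-0.01, -0.99, 0.14, 465.45], [-1.0, 0.01, 0.0, -5.3], [-0.01, -0.14, -0.99, 1212.54], [0.0, 0.0, 0.0, 1.0]] 313.4089841766289 196.8015767147224
{'clock': 0.1, 'joints': array([-1.17658884e+00,  3.00413326e-01,  1.52152738e+00,  2.69768448e-05,
        1.32074030e+00, -6.65963846e-02]), 'qd': array([ 0.00162404, -0.00077766, -0.00084128, -0.00035123, -0.00090963,
        0.00191218]), 'effort': array([ 7.98568253e-04, -5.32645333e+01, -3.53280294e+01,  7.08952686e-02,
        2.35057133e-02, -9.02219108e-05]), 'eef_pos': array([ 244.47680032, -492.39830453,  204.94075096]), 'eef_rot': array([-3.14050845e+00, -9.84994060e-05,  4.60797131e-01]), 'wrist_force': array([-0.63585838, -0.16038189,  0.03640185]), 'moment': array([-0.00305803,  0.00780141,  0.01389756]), 'finger_force': 0.0, 'finger_gap': 93.70264843008853}
```

View pics/side0.png

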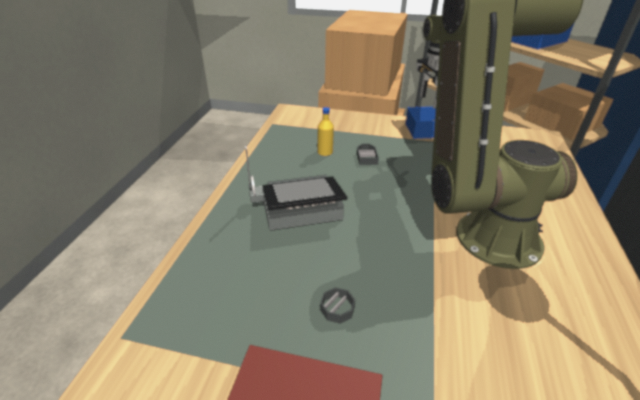

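View pics/top0.png

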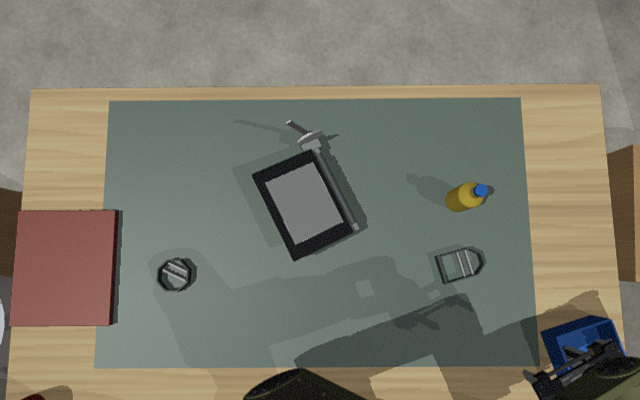

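The side view shows the console with its black lid near (305,192) and the pointer rising at (250,150–185). In the top view the lid's corners are at about (252,174), (312,150), (354,233) and (294,260). The hinge is on the right, the pointer runs (310,137)→(287,122), and the front edge faces +y, away from the dies and bottle.

```bash
cat >> h.py <<'E'
def plane(P):
    """robust plane fit: centre, unit normal (up), rms"""
    for _ in range(6):
        m=P.mean(0); n=np.linalg.svd(P-m,full_matrices=False)[2][2]; d=(P-m)@n; P=P[abs(d)<max(2.5*d.std(),.5)]
    return m,n*np.sign(n[2]),d.std()
E
python3 - <<'E'
from h import *
for n in("top","side"):
    c=np.load(n+".npy",allow_pickle=True).item(); P=cloud(c); z=c["range_z"]
    m=np.zeros(z.shape,np.uint8)
    poly=[(258,178),(310,155),(348,231),(297,255)] if n=="top" else [(270,192),(330,183),(338,190),(275,201)]
    cv2.fillPoly(m,[np.array(poly)],1); p=P[(m>0)&(z>0)]
    ce,nn,s=plane(p); print(n,len(p),ce.round(1),nn.round(4),round(s,2),"tilt",np.degrees(np.arccos(nn[2])).round(2),"az",np.degrees(np.arctan2(nn[1],nn[0])).round(1))
    # bright/high pixels near pointer
    r=(slice(115,160),slice(270,330)) if n=="top" else (slice(140,212),slice(240,268))
    q=P[r]; zz=z[r]; vv,uu=np.nonzero((zz>0)&(q[...,2]>90)&(q[...,2]<300)&(q[...,0]>300))
    for v,u in list(zip(vv,uu))[::max(1,len(vv)//30)]: print(u+r[1].start,v+r[0].start,q[v,u].round(0))
E
python3 - <<'E'
import cv2
a=cv2.imread('pics/top0.png')[100:270,230:370]; b=cv2.imread('pics/side0.png')[135:235,235:355]
a=cv2.resize(a,None,fx=3,fy=3,interpolation=cv2.INTER_CUBIC); b=cv2.resize(b,(380,317),interpolation=cv2.INTER_CUBIC)
b=cv2.copyMakeBorder(b,0,a.shape[0]-317,0,0,0); cv2.imwrite('pics/c.png',cv2.hconcat([a,b]))
E
```

```text
top 4929 [598.6  25.8 102.9] [ 0.0883 -0.1783  0.98  ] 1.96 tilt 11.48 az -63.6
289 120 [768.  52. 252.]
285 122 [765.  61. 250.]
286 123 [762.  58. 252.]
296 123 [775.  38. 210.]
296 124 [772.  38. 209.]
297 125 [772.  36. 202.]
298 126 [774.  35. 186.]
299 127 [775.  33. 177.]
300 128 [777.  31. 162.]
301 129 [777.  29. 153.]
299 130 [775.  34. 152.]
316 130 [788.  -8. 106.]
304 131 [780.  22. 124.]
317 131 [785. -10. 108.]
308 132 [785.  13.  98.]
318 132 [786. -13.  93.]
310 133 [779.   7. 111.]
308 134 [777.  13. 109.]
308 135 [774.  13. 108.]
309 136 [774.  10.  99.]
302 138 [767.  28. 106.]
304 139 [768.  23.  93.]
304 152 [735.  23.  92.]
294 155 [726.  48.  97.]
305 155 [727.  21.  91.]
299 156 [725.  36.  90.]
293 157 [721.  51.  94.]
305 157 [721.  21.  93.]
293 158 [718.  51.  98.]
285 159 [715.  71.  98.]
295 159 [717.  46.  92.]
306 159 [717.  18.  91.]
side 620 [600.1  44.  104.7] [ 0.0912 -0.1866  0.9782] 0.99 tilt 11.99 az -64.0
245 146 [771.  51. 246.]
245 148 [767.  63. 247.]
246 150 [764.  62. 240.]
246 154 [768.  58. 224.]
247 156 [768.  52. 214.]
247 158 [769.  51. 206.]
247 161 [770.  52. 195.]
247 165 [773.  49. 179.]
247 167 [774.  47. 171.]
248 169 [775.  40. 159.]
248 173 [776.  41. 144.]
249 175 [775.  37. 134.]
251 176 [782.   9. 111.]
251 177 [779.  14. 111.]
252 178 [774.  20. 112.]
249 180 [780.  31. 111.]
249 182 [782.  29. 101.]
252 183 [771.  31. 101.]
252 184 [770.  35.  99.]
252 186 [768.  40.  95.]
264 188 [729.  37.  92.]
266 189 [721.  41.  92.]
265 190 [722.  46.  92.]
264 191 [721.  58.  96.]
264 192 [720.  63.  96.]
264 193 [718.  68.  96.]
264 194 [715.  77.  99.]
264 195 [714.  79.  97.]
264 196 [715.  78.  92.]
265 197 [705.  94. 102.]
266 198 [699. 103. 106.]
267 199 [694. 108. 107.]
266 201 [693. 119. 108.]
266 203 [690. 129. 108.]
267 205 [681. 144. 113.]
```

View pics/c.png

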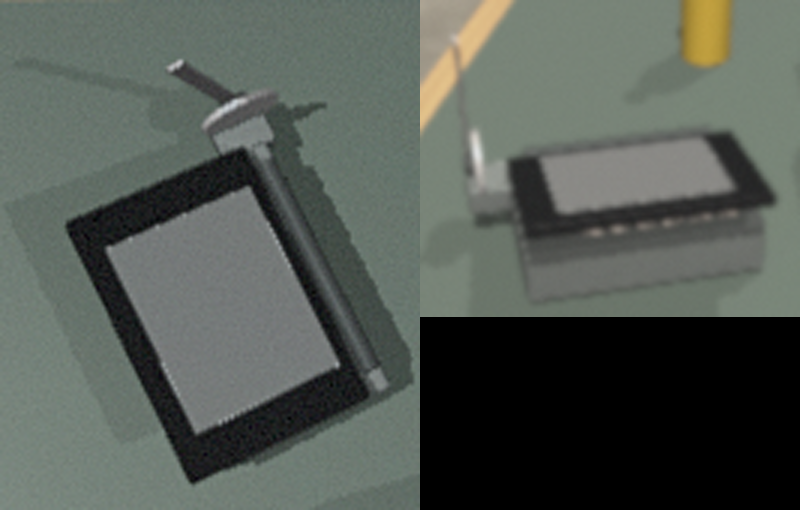

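The crops confirm it: lid corners are sharp, the hinge tube runs down the right side, and the pointer tip sits at top px ≈(289,122) and side px ≈(247,147). Next I'll work out the geometry.

```bash
cat >> h.py <<'E'
def ray(c,u,v):
    h=c["range_z"].shape[0]; f=h/2/np.tan(np.radians(c["vfov"])/2); T=np.array(c["cam_to_world"])
    return T[:3,3],T[:3,:3]@np.array([(u-c["cx"])/f,(v-c["cy"])/f,1])
def onplane(c,u,v,m,n):
    o,d=ray(c,u,v); return o+d*((m-o)@n)/(d@n)
def tri(r1,r2):
    A=[];b=[]
    for o,d in(r1,r2):
        d=d/np.linalg.norm(d); M=np.eye(3)-np.outer(d,d); A.append(M); b.append(M@o)
    x=np.linalg.solve(sum(A),sum(b)); return x,[np.linalg.norm(M@x-q) for M,q in zip(A,b)]
E
python3 - <<'E'
from h import *
t=np.load("top.npy",allow_pickle=True).item(); s=np.load("side.npy",allow_pickle=True).item()
P=cloud(t); m=np.zeros((400,640),np.uint8); cv2.fillPoly(m,[np.array([(258,178),(310,155),(348,231),(297,255)])],1)
ce,n,_=plane(P[(m>0)&(t["range_z"]>0)])
C=[onplane(t,*p,ce,n) for p in[(252,175.5),(310,149.3),(353,231),(293.5,260.7)]]
print(np.round(C,1)); print([np.linalg.norm(C[i]-C[i-1]).round(1) for i in range(4)])
# C0 front-far, C1 hinge-far, C2 hinge-near, C3 front-near
a=(C[0]+C[1]-C[2]-C[3]); a[2]=0; a/=np.linalg.norm(a); lx=np.array([a[1],-a[0],0]); mid=np.mean(C,0)
th=np.arctan2(n@lx,n[2]); d=np.cos(th)*lx-np.sin(th)*np.array([0,0,1])
H=mid+96*d-7*n; print("axis",a,"yaw",np.degrees(np.arctan2(a[1],a[0])),"theta",np.degrees(th),"hinge",H)
x,e=tri(ray(t,288.5,122),ray(s,246.5,147.5)); print("tip",x,e)
def loc(p): q=p-H; return np.stack([q@lx,q@a,p[...,2]-75],-1)
print("tip loc",loc(x),"ang",np.degrees(np.arctan2(x[2]-75,-loc(x)[0])))
for c in(t,s):
    L=loc(cloud(c)); k=(c["range_z"]>0)&(abs(L[...,1]-158)<25)&(np.hypot(L[...,0],L[...,2])>45)&(np.hypot(L[...,0],L[...,2])<190)&(L[...,2]>20)
    q=L[k]; an=np.degrees(np.arctan2(q[:,2],-q[:,0])); print(k.sum(),np.median(an),an.std(),np.median(q[:,1]), cv2.fitLine(q[:,[0,2]].astype(np.float32),cv2.DIST_HUBER,0,.01,.01).ravel())
E
```

```text
[[669.8 151.  119.2]
 [742.7   8.   86.6]
 [533.3 -97.8  86.3]
 [461.2  48.9 119.5]]
[np.float64(232.2), np.float64(163.7), np.float64(234.6), np.float64(166.9)]
axis [0.89531806 0.44542741 0.        ] yaw 26.45068761341039 theta 11.47726922261946 hinge [643.0629004  -55.4634486   76.92899649]
tip [766.15518117  53.41969475 243.50188212] [np.float64(0.37102852614846943), np.float64(0.3710285261481306)]
tip loc [-42.65636838 158.70627816 168.50188212] ang 75.79398033976445
113 76.82902078890936 2.5704465930140237 157.94716669446495 [  0.26231036  -0.9649836  -27.972847   119.5803    ]
51 72.22906827222866 2.7589155735201234 161.42866475004288 [  0.24322791  -0.96996915 -36.681133   111.99378   ]
```

Request:
servo_tool(
  motion=[
    [[0.1, 0.3, 0.25, 0, 0, 0, 1], [0.31, 0.96, 0.25, 0, 0, 0, 1], [0.31, 0.96, 0.25, 0, 0, 0, 1], [0.31, 0.96, 0.25, 0, 0, 0, 1], [0.31, 0.96, 0.25, 0, 0, 0, 1], [0.31, 0.96, 0.25, 0, 0, 0, 1], [0.31, 0.96, 0.25, 0, 0, 0, 1], [0.31, 0.96, 0.25, 0, 0, 0, 1], [0.31, 0.96, 0.25, 0, 0, 0, 1], [0.31, 0.96, 0.25, 0, 0, 0, 1]],
  ],
  newtons=20,
)

```text
clock: 1.1
eef_pos: [392.1, -33.5, 326.0]
eef_rot: [3.141, -0.0, 0.461]
wrist_force: [-0.1, -1.0, -0.3]
finger_gap: 17.3
finger_force: 0.0
```

Request:
servo_tool(
  motion=[
    [[0.19, 0.46, -0.05, -0.112, -0.056, 0, 1], [0.19, 0.46, -0.05, -0.224, -0.111, 0, 1], [0.19, 0.46, -0.2, -0.224, -0.111, 0, 1], [0.19, 0.46, -0.2, -0.224, -0.111, 0, 1], [0.19, 0.46, -0.2, -0.224, -0.111, 0, 1], [0.19, 0.46, -0.2, -0.224, -0.111, 0, 1], [0.19, 0.46, -0.2, -0.224, -0.111, 0, 1], [0.19, 0.46, -0.2, -0.224, -0.111, 0, 1], [0.19, 0.46, -0.2, -0.224, -0.111, 0, 1], [0.19, 0.46, -0.2, -0.224, -0.111, 0, 1]],
  ],
)

```text
clock: 2.1
eef_pos: [487.5, 193.2, 228.1]
eef_rot: [2.358, -0.004, 0.458]
wrist_force: [-0.8, -0.0, -1.0]
finger_gap: 0.5
finger_force: 0.0
```

```bash
cat >> h.py <<'E'
H=np.array([643.,-55.5,75.]); A=np.array([.8953,.4454,0]); LX=np.array([.4454,-.8953,0])
def loc(p): q=np.asarray(p)-H; return np.stack([q@LX,q@A,q[...,2]],-1)
E
python3 - <<'E'
from h import *
from scipy.spatial.transform import Rotation as R
s=manip.read_state(); print(s["clock"],s["joints"].round(2),s["eef_pos"],loc(s["eef_pos"]).round(1),s["wrist_force"].round(1),s["finger_gap"])
M=R.from_euler("xyz",s["eef_rot"]).as_matrix(); print(M.round(2))
c=manip.camera("wrist"); cv2.imwrite("pics/w1.png",c["frame"][:,:,::-1]); print(c["vfov"],np.round(c["cam_to_world"],2))
E
```

```text
2.1 [ 0.67  0.34  1.61 -0.77  1.45  1.98] [487.53800068 193.19229923 228.09447951] [-291.9  -28.4  153.1] [-0.8 -0.  -1. ] 0.4501882802680016
[[ 0.9   0.31  0.31]
 [ 0.44 -0.64 -0.63]
 [ 0.    0.71 -0.71]]
65.70646984690485 [[ 3.1000e-01 -9.5000e-01  6.0000e-02  5.0318e+02]
 [-6.4000e-01 -2.5000e-01 -7.3000e-01  3.4357e+02]
 [ 7.1000e-01  1.9000e-01 -6.8000e-01  3.5490e+02]
 [ 0.0000e+00  0.0000e+00  0.0000e+00  1.0000e+00]]
```

View pics/w1.png

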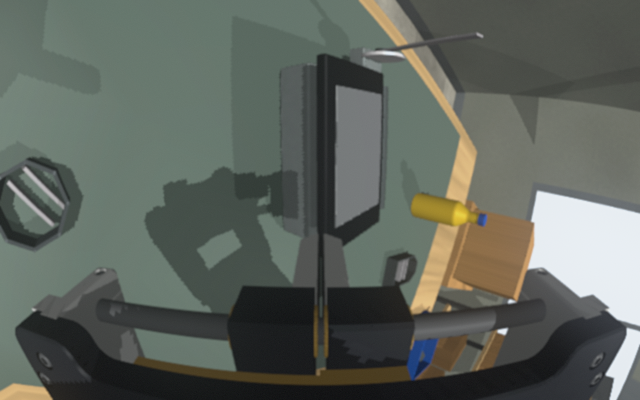

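The wrist view shows the lid's front edge vertical at column ~322, the pointer at (385,52)→(480,37), and the way under the lip clear. I'm moving the tip under the lip.

Request:
servo_tool(
  motion=[
    [[0.06, -0.12, -0.28, 0, 0, 0, 1], [0.06, -0.12, -0.28, 0, 0, 0, 1], [0.06, -0.12, -0.28, 0, 0, 0, 1], [0.06, -0.12, -0.28, 0, 0, 0, 1], [0.06, -0.12, -0.28, 0, 0, 0, 1], [0.06, -0.12, -0.28, 0, 0, 0, 1]],
  ],
)

```text
clock: 2.75
eef_pos: [518.1, 135.2, 88.3]
eef_rot: [2.356, -0.004, 0.46]
wrist_force: [0.5, -0.2, 0.1]
finger_gap: 0.4
finger_force: 0.0
```

```bash
python3 - <<'E'
from h import *
s=manip.read_state(); print(s["clock"],s["joints"].round(2),s["eef_pos"],loc(s["eef_pos"]).round(1),s["wrist_force"].round(1),s["eef_rot"])
E
```

```text
2.75 [ 0.55  0.51  1.74 -0.88  1.16  2.14] [518.05749636 135.21663729  88.29097057] [-226.4  -26.9   13.3] [ 0.5 -0.2  0.1] [ 2.35642463 -0.00360968  0.46034788]
```

Request:
servo_tool(
  motion=[
    [[0.025, -0.05, -0.016, 0, 0, 0, 1], [0.045, -0.09, -0.016, 0, 0, 0, 1], [0.045, -0.09, -0.016, 0, 0, 0, 1], [0.05, -0.1, 0.0, 0, 0, 0, 1], [0.05, -0.1, 0.01, 0, 0, 0, 1], [0.052, -0.104, 0.023, 0, 0, 0, 1], [0.054, -0.108, 0.038, 0, 0, 0, 1], [0.056, -0.112, 0.052, 0, 0, 0, 1], [0.058, -0.117, 0.067, 0, 0, 0, 1]],
  ],
)

```text
clock: 3.65
eef_pos: [545.9, 77.3, 119.4]
eef_rot: [2.358, -0.0, 0.462]
wrist_force: [-0.0, 5.9, -6.0]
finger_gap: 0.1
finger_force: 4.4
```

```bash
python3 - <<'E'
from h import *
s=manip.read_state(); print(s["clock"],s["joints"].round(2),s["eef_pos"],loc(s["eef_pos"]).round(1),s["wrist_force"].round(1),s["eef_rot"])
c=manip.camera("wrist"); d=manip.camera("side"); cv2.imwrite("pics/w2.png",np.hstack([c["frame"][:330,200:500],d["frame"][100:430,200:460].copy() if 0 else cv2.resize(d["frame"][120:260,200:390],(447,330))])[:,:,::-1])
E
```

```text
3.65 [ 0.42  0.44  1.75 -0.9   1.12  2.02] [545.91807275  77.27660399 119.4175683 ] [-162.1  -27.8   44.4] [-0.   5.9 -6. ] [ 2.35795607e+00 -1.38989821e-04  4.62249466e-01]
```

View pics/w2.png

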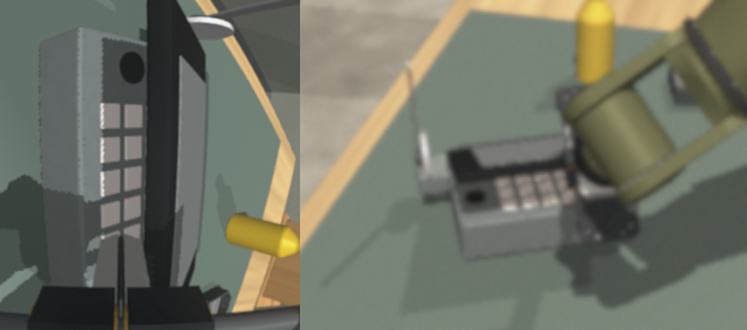

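The lid lifts cleanly on the fingertip at about 8 N, with the keypad showing under it. I'm continuing along the arc.

Request:
servo_tool(
  motion=[
    [[0.003, -0.006, 0.015, 0, 0, 0, 1], [0.007, -0.013, 0.031, 0, 0, 0, 1], [0.01, -0.02, 0.045, 0, 0, 0, 1], [0.0136, -0.0274, 0.058, 0, 0, 0, 1], [0.0175, -0.0355, 0.071, 0, 0, 0, 1], [0.0217, -0.0437, 0.084, 0, 0, 0, 1], [0.026, -0.053, 0.096, 0, 0, 0, 1], [0.031, -0.062, 0.108, 0, 0, 0, 1], [0.035, -0.071, 0.118, 0, 0, 0, 1], [0.0396, -0.0797, 0.128, 0, 0, 0, 1]],
  ],
)

```text
clock: 4.75
eef_pos: [565.8, 37.3, 183.6]
eef_rot: [2.358, -0.0, 0.462]
wrist_force: [-3.0, 6.8, -2.4]
finger_gap: 0.6
finger_force: 3.9
```

```bash
python3 - <<'E'
from h import *
s=manip.read_state(); print(s["clock"],s["joints"].round(2),s["eef_pos"],loc(s["eef_pos"]).round(1),s["wrist_force"].round(1),s["eef_rot"])
E
```

```text
4.75 [ 0.34  0.35  1.71 -0.87  1.15  1.85] [565.75341957  37.33911028 183.60314496] [-117.5  -27.8  108.6] [-3.   6.8 -2.4] [ 2.35774234e+00 -3.10925630e-04  4.62153532e-01]
```

Request:
servo_tool(
  motion=[
    [[0.005, -0.01, 0.0095, 0, 0, 0, 1], [0.0097, -0.0195, 0.0186, 0, 0, 0, 1], [0.0148, -0.03, 0.0268, 0, 0, 0, 1], [0.0199, -0.04, 0.0346, 0, 0, 0, 1], [0.0253, -0.051, 0.0417, 0, 0, 0, 1], [0.0307, -0.0618, 0.0484, 0, 0, 0, 1], [0.0364, -0.073, 0.0545, 0, 0, 0, 1], [0.042, -0.0843, 0.0604, 0, 0, 0, 1], [0.048, -0.096, 0.0655, 0, 0, 0, 1], [0.0536, -0.1078, 0.07, 0, 0, 0, 1]],
  ],
)

```text
clock: 5.75
eef_pos: [592.7, -16.9, 219.2]
eef_rot: [2.357, -0.001, 0.462]
wrist_force: [-5.3, 6.4, 3.2]
finger_gap: 0.1
finger_force: 3.3
```

```bash
cat >> h.py <<'E'
def lidang(c):
    """lid angle from cloud points above the console in the lid's width, plane fit"""
    L=loc(cloud(c)); k=(c["range_z"]>0)&(abs(L[...,1])<118)&(L[...,2]>25)&(L[...,2]<185)&(L[...,0]>-165)&(L[...,0]<35)
    return L,k
E
python3 - <<'E'
from h import *
s=manip.read_state(); print(s["clock"],s["joints"].round(2),s["eef_pos"],loc(s["eef_pos"]).round(1),s["wrist_force"].round(1))
t=manip.camera("top"); d=manip.camera("side")
for n,c in(("t1",t),("s1",d)): np.save(n+".npy",c,allow_pickle=True)
a=cv2.resize(t["frame"][90:270,220:390],(510,540)); b=cv2.resize(d["frame"][120:250,210:380],(290,222)); b=cv2.copyMakeBorder(b,0,318,0,0,0)
cv2.imwrite("pics/c2.png",np.hstack([a,b])[:,:,::-1])
E
```

```text
5.75 [ 0.23  0.32  1.65 -0.86  1.13  1.71] [592.73892688 -16.89723744 219.15740962] [-56.9 -27.8 144.2] [-5.3  6.4  3.2]
```

View pics/c2.png

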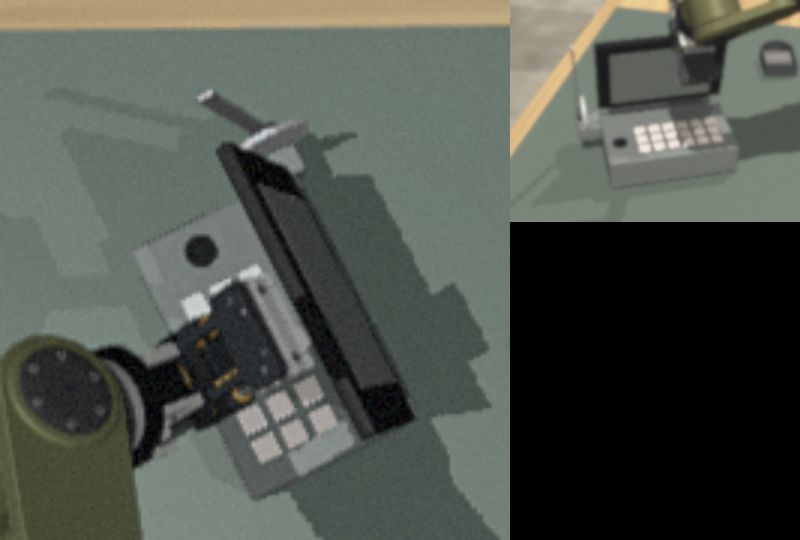

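In the top view the lid stands roughly parallel to the pointer while held, with the gripper at the inner face around (250,340). I'm backing off to measure spring-back.

Request:
servo_tool(
  motion=[
    [[-0.02, 0.04, 0, 0, 0, 0, 1], [-0.053, 0.107, 0, 0, 0, 0, 1], [-0.08, 0.16, 0.02, 0, 0, 0, 1], [-0.107, 0.214, 0.04, 0, 0, 0, 1], [-0.107, 0.214, 0.04, 0, 0, 0, 1], [-0.107, 0.214, 0.04, 0, 0, 0, 1], [-0.107, 0.214, 0.04, 0, 0, 0, 1]],
  ],
)

```text
clock: 6.55
eef_pos: [539.4, 88.7, 238.0]
eef_rot: [2.356, 0.001, 0.46]
wrist_force: [0.8, 0.5, -0.2]
finger_gap: 0.7
finger_force: 0.0
```

```bash
cat >> h.py <<'E'
def cloudw(c):
    h,w=c["range_z"].shape; f=h/2/np.tan(np.radians(c["vfov"])/2); v,u=np.mgrid[:h,:w]; x=u-c["cx"]; y=v-c["cy"]
    r=np.hypot(x,y)+1e-9; t=np.tan(np.minimum(r/f,1.5)); z=c["range_z"]; P=np.stack([x/r*t*z,y/r*t*z,z],-1)
    T=np.array(c["cam_to_world"]); return P@T[:3,:3].T+T[:3,3]
def measure(c,name,wrist=False):
    L=loc((cloudw if wrist else cloud)(c)); ok=c["range_z"]>0
    g=np.hypot(L[...,0],L[...,2])
    k=ok&(abs(L[...,1])<105)&(L[...,2]>30)&(g<172)&(L[...,0]>-130)&(L[...,0]<30)
    p=L[k]
    if len(p)>30:
        # keep plane containing axis direction: fit robustly in (x,z)
        m,n,s=plane(p); print(name,"lid",len(p),"ang",np.degrees(np.arctan2(n[0],n[2])).round(2),"n",n.round(3),"rms",s.round(2),"c",m.round(1))
    k=ok&(abs(L[...,1]-158)<20)&(g>50)&(g<190)&(L[...,2]>25)
    p=L[k]
    if len(p)>5:
        vx,vz,x0,z0=cv2.fitLine(p[:,[0,2]].astype(np.float32),cv2.DIST_HUBER,0,.01,.01).ravel()
        print(name,"ptr",len(p),"line",np.degrees(np.arctan2(abs(vz),-vx*np.sign(vz))).round(2),"perp off",((0-x0)*vz-(0-z0)*vx).round(1),"med",np.median(np.degrees(np.arctan2(p[:,2],-p[:,0]))).round(2))
E
python3 - <<'E'
from h import *
for n in("s1","t1"): measure(np.load(n+".npy",allow_pickle=True).item(),"held "+n)
s=manip.read_state(); print(s["clock"],loc(s["eef_pos"]).round(1),s["wrist_force"].round(1))
for n in("side","top","wrist"):
    c=manip.camera(n); np.save(n+"2.npy",c,allow_pickle=True); measure(c,n,n=="wrist")
    if n=="wrist": cv2.imwrite("pics/w3.png",c["frame"][:,:,::-1])
E
```

```text
held s1 lid 1363 ang 73.78 n [ 0.96  -0.006  0.279] rms 1.56 c [-36.5  29.4  95.7]
held s1 ptr 49 line 75.99 perp off -8.1 med 71.77
held t1 lid 1075 ang 73.21 n [ 0.957 -0.006  0.289] rms 0.54 c [-21.4  -2.  105.1]
held t1 ptr 111 line 74.89 perp off 4.0 med 76.87
6.55 [-175.2  -28.6  163. ] [ 0.8  0.5 -0.2]
side lid 1130 ang 64.64 n [ 0.904 -0.006  0.428] rms 1.18 c [-52.9  30.5  91.6]
side ptr 47 line 75.06 perp off -6.5 med 72.13
top lid 1974 ang 64.15 n [ 0.9   -0.006  0.436] rms 0.76 c [-37.1  -1.7  99.2]
top ptr 111 line 74.27 perp off 5.4 med 76.82
wrist lid 11285 ang 64.41 n [ 0.902 -0.005  0.432] rms 0.51 c [-59.9   6.8 101.9]
wrist ptr 764 line 75.2 perp off -5.2 med 72.9
```

View pics/w3.png

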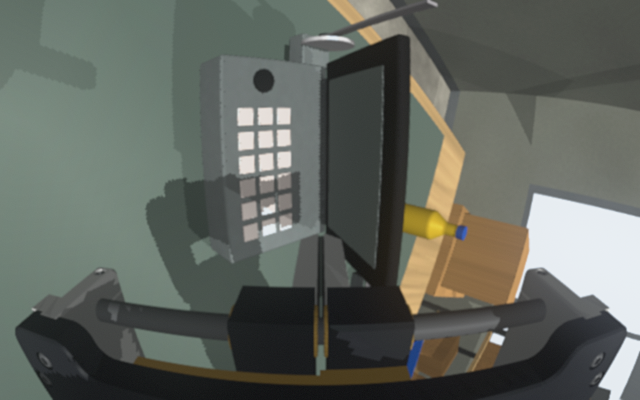

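Lid sprang from 73.5° back to about 64.4° (9° of spring-back), and the pointer reads about 75°. In the picture the lid leans short of the pointer, whose tip is at (435,4). Next I push to a held angle of about 83° and check again.

Request:
servo_tool(
  motion=[
    [[0.04, -0.08, -0.06, 0, 0, 0, 1], [0.0715, -0.144, -0.0734, 0, 0, 0, 1], [0.0715, -0.144, -0.0734, 0, 0, 0, 1], [0.077, -0.155, -0.066, 0, 0, 0, 1], [0.0824, -0.1656, -0.0596, 0, 0, 0, 1], [0.088, -0.177, -0.0535, 0, 0, 0, 1], [0.0936, -0.1882, -0.0476, 0, 0, 0, 1], [0.0994, -0.2, -0.0428, 0, 0, 0, 1], [0.1053, -0.2116, -0.0382, 0, 0, 0, 1], [0.1113, -0.2237, -0.0345, 0, 0, 0, 1]],
  ],
)

```text
clock: 7.7
eef_pos: [595.2, -22.5, 221.3]
eef_rot: [2.356, -0.0, 0.461]
wrist_force: [-4.1, 6.5, 3.0]
finger_gap: 0.7
finger_force: 3.2
```

```bash
python3 - <<'E'
from h import *
s=manip.read_state(); print(s["clock"],s["eef_pos"],loc(s["eef_pos"]).round(1),s["wrist_force"].round(1))
E
```

```text
7.7 [595.16092244 -22.48915523 221.3208003 ] [-50.9 -28.1 146.3] [-4.1  6.5  3. ]
```

Request:
servo_tool(
  motion=[
    [[0.006, -0.012, 0.003, 0, 0, 0, 1], [0.012, -0.0235, 0.0055, 0, 0, 0, 1], [0.0172, -0.0346, 0.0076, 0, 0, 0, 1], [0.0172, -0.0346, 0.0076, 0, 0, 0, 1]],
  ],
)

```text
clock: 8.1
eef_pos: [603.9, -40.2, 225.3]
eef_rot: [2.356, -0.001, 0.461]
wrist_force: [-2.9, 6.2, 3.6]
finger_gap: 0.4
finger_force: 3.0
```

```bash
python3 - <<'E'
from h import *
s=manip.read_state(); print(s["clock"],s["eef_pos"],loc(s["eef_pos"]).round(1),s["wrist_force"].round(1))
for n in("side","top","wrist"): measure(manip.camera(n),n,n=="wrist")
E
```

```text
8.1 [603.91669558 -40.15559343 225.26426562] [-31.1 -28.2 150.3] [-2.9  6.2  3.6]
side lid 1706 ang 82.76 n [ 0.992 -0.004  0.126] rms 1.78 c [-20.9  22.6  96.2]
side ptr 48 line 76.31 perp off -8.2 med 72.02
top lid 146 ang 82.13 n [ 0.991 -0.008  0.137] rms 0.39 c [ -6.7  -3.9 120.5]
top ptr 111 line 75.1 perp off 3.4 med 76.8
wrist lid 22951 ang 82.61 n [ 0.992 -0.006  0.129] rms 0.45 c [-24.2  27.5 110.9]
wrist ptr 27 line 154.58 perp off 51.5 med 74.28
```

Request:
servo_tool(
  motion=[
    [[-0.02, 0.04, 0, 0, 0, 0, 1], [-0.053, 0.107, 0, 0, 0, 0, 1], [-0.08, 0.16, 0.02, 0, 0, 0, 1], [-0.125, 0.25, 0.04, 0, 0, 0, 1], [-0.125, 0.25, 0.04, 0, 0, 0, 1], [-0.125, 0.25, 0.04, 0, 0, 0, 1], [-0.125, 0.25, 0.04, 0, 0, 0, 1], [-0.125, 0.25, 0.04, 0, 0, 0, 1]],
  ],
)

```text
clock: 9.05
eef_pos: [541.2, 83.9, 244.3]
eef_rot: [2.356, 0.001, 0.459]
wrist_force: [0.1, 0.5, 0.1]
finger_gap: 0.7
finger_force: 0.0
```

```bash
python3 - <<'E'
from h import *
s=manip.read_state(); print(s["clock"],s["eef_pos"],loc(s["eef_pos"]).round(1),s["wrist_force"].round(1))
for n in("side","top","wrist"):
    c=manip.camera(n); np.save(n+"3.npy",c,allow_pickle=True); measure(c,n,n=="wrist")
E
```

```text
9.05 [541.23874399  83.9158276  244.34559868] [-170.1  -29.   169.3] [0.1 0.5 0.1]
side lid 1454 ang 74.03 n [ 0.961 -0.007  0.275] rms 1.57 c [-36.7  29.2  97.1]
side ptr 49 line 75.24 perp off -6.3 med 72.09
top lid 1034 ang 73.58 n [ 0.959 -0.006  0.283] rms 0.52 c [-20.9  -1.4 106.1]
top ptr 112 line 74.81 perp off 4.2 med 76.81
wrist lid 15054 ang 74.28 n [ 0.963 -0.005  0.271] rms 0.58 c [-40.5   5.8 107. ]
wrist ptr 772 line 75.61 perp off -5.7 med 72.98
```

All three cameras agree that the lid is at about 74.0° and the pointer at 75.2°, with spring-back of 8.6°. One more nudge of 1.2°.

Request:
servo_tool(
  motion=[
    [[0.05, -0.1, -0.061, 0, 0, 0, 1], [0.09, -0.18, -0.061, 0, 0, 0, 1], [0.09, -0.18, -0.061, 0, 0, 0, 1], [0.096, -0.192, -0.056, 0, 0, 0, 1], [0.102, -0.2036, -0.052, 0, 0, 0, 1], [0.108, -0.216, -0.048, 0, 0, 0, 1], [0.114, -0.2278, -0.0444, 0, 0, 0, 1], [0.12, -0.24, -0.042, 0, 0, 0, 1], [0.128, -0.256, -0.039, 0, 0, 0, 1], [0.128, -0.256, -0.039, 0, 0, 0, 1]],
  ],
)

```text
clock: 10.2
eef_pos: [605.4, -43.2, 225.6]
eef_rot: [2.356, -0.0, 0.461]
wrist_force: [-1.9, 6.2, 3.0]
finger_gap: 0.7
finger_force: 2.9
```

Request:
servo_tool(
  motion=[
    [[0, 0, 0, 0, 0, 0, 1], [-0.02, 0.04, 0, 0, 0, 0, 1], [-0.053, 0.107, 0, 0, 0, 0, 1], [-0.08, 0.16, 0.02, 0, 0, 0, 1], [-0.128, 0.256, 0.04, 0, 0, 0, 1], [-0.128, 0.256, 0.04, 0, 0, 0, 1], [-0.128, 0.256, 0.04, 0, 0, 0, 1], [-0.128, 0.256, 0.04, 0, 0, 0, 1], [-0.128, 0.256, 0.04, 0, 0, 0, 1]],
  ],
)

```text
clock: 11.1
eef_pos: [541.2, 83.9, 244.8]
eef_rot: [2.356, 0.001, 0.459]
wrist_force: [0.2, 0.1, -0.0]
finger_gap: 0.6
finger_force: 0.0
```

```bash
python3 - <<'E'
from h import *
s=manip.read_state(); print(s["clock"],s["eef_pos"],loc(s["eef_pos"]).round(1),s["wrist_force"].round(1))
for n in("side","top","wrist"):
    c=manip.camera(n); np.save(n+"4.npy",c,allow_pickle=True); measure(c,n,n=="wrist")
    if n=="wrist": w=c
    if n=="top": t=c
cv2.imwrite("pics/f.png",np.hstack([w["frame"][0:300,190:460],cv2.resize(t["frame"][100:250,230:380],(300,300))])[:,:,::-1])
E
```

```text
11.1 [541.23121347  83.94455692 244.78020609] [-170.2  -29.   169.8] [ 0.2  0.1 -0. ]
side lid 1491 ang 75.19 n [ 0.967 -0.007  0.256] rms 1.6 c [-34.3  28.6  97.2]
side ptr 50 line 75.75 perp off -7.6 med 72.01
top lid 896 ang 74.94 n [ 0.966 -0.007  0.26 ] rms 0.5 c [-18.2  -2.4 106. ]
top ptr 111 line 74.41 perp off 5.1 med 76.83
wrist lid 15445 ang 75.6 n [ 0.969 -0.005  0.249] rms 0.6 c [-37.9   5.8 107.5]
wrist ptr 771 line 75.69 perp off -6.1 med 72.95
```

View pics/f.png

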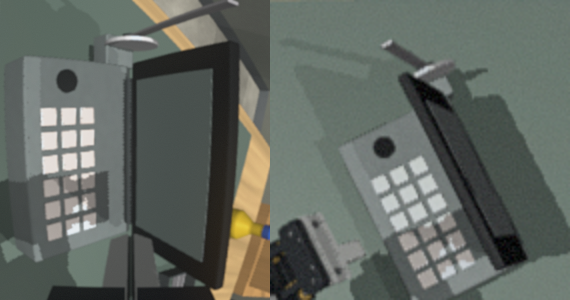

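The lid stands alone at 75.2° against the pointer's 75.3°, and the gripper is clear of everything. Both views show them parallel.

```bash
python3 - <<'E'
from h import *
c=manip.camera("wrist"); measure(c,"w",True); print(manip.sign_off())
E
```

```text
w lid 15424 ang 75.57 n [ 0.968 -0.005  0.249] rms 0.6 c [-37.9   5.9 107.5]
w ptr 770 line 75.6 perp off -5.8 med 73.02
the job is handed in; nothing more can be done
None
```

The job is handed in: the lid stands on its own at about 75°, parallel to the pointer within about half a degree as measured after release; the pointer, dies and bottle were left untouched.

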